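# Shut the PCR tubes, blank first

## Task

In the dark metal cooling block stand four white flip-cap tubes with their caps ajar; counted from the end of the block whose corners are cut off they are the blank, two samples and the positive control. To keep the blank clean, push the caps fully shut one at a time with a light press of the fingertips from above: first the blank, then the next tube, then the third; leave the fourth ajar, because its template is added later. Nothing is to be picked up: do not lift or shove the block, and leave everything else where it is.

Things in the scene. Friction and masses are not known exactly. Their poses are not given: they have to be found in the camera images.
- block: dark metal cooling block, loose on the table, 0.95 kg, two rows of 7 wells, 56 mm wide (its x), top 45 mm high; square end at its y = -86 mm, end with both corners cut off at y = +106 mm. Origin on its underside, midway between the rows, under the middle wells; z up. Tubes 1 to 4 stand in the row at x = -13 mm, at y = +72, +24, -24, -72 mm; the other row is empty
- place_1 (a point): point fixed to the block: where the centre of the top face of cap 1 lies when that cap is shut (the blank, first tube, nearest the end of the block with the cut-off corners); 58 mm above the table, on the tube's axis. The tube stands in an elastic liner and gives 1 mm per 3 N pressed on it, 5 mm at most, then springs back
- cap_1 (a joint): stiff hinge of white cap 1: 0 rad is shut (cap level, at its stop), larger is more open; starts at 0.5 to 0.95 and stays where it is left. Axis along the block's y, at its x = -1 mm, 55 mm high. The cap is a 21 mm disc, 4 mm thick, centred 12 mm from the hinge, with a thumb tab that ends 28 mm from the hinge toward the block's -x. Slippery plastic (friction 0.3); turns with 0.018 N m
- tab_1 (a point): top of the thumb tab of cap 1, 26.5 mm from the hinge; moves with the cap
- place_2 (a point): point fixed to the block: where the centre of the top face of cap 2 lies when that cap is shut (sample one, second tube); 58 mm above the table, on the tube's axis. The tube stands in an elastic liner and gives 1 mm per 3 N pressed on it, 5 mm at most, then springs back
- cap_2 (a joint): stiff hinge of white cap 2: 0 rad is shut (cap level, at its stop), larger is more open; starts at 0.5 to 0.95 and stays where it is left. Axis along the block's y, at its x = -1 mm, 55 mm high. The cap is a 21 mm disc, 4 mm thick, centred 12 mm from the hinge, with a thumb tab that ends 28 mm from the hinge toward the block's -x. Slippery plastic (friction 0.3); turns with 0.018 N m
- tab_2 (a point): top of the thumb tab of cap 2, 26.5 mm from the hinge; moves with the cap
- place_3 (a point): point fixed to the block: where the centre of the top face of cap 3 lies when that cap is shut (sample two, third tube); 58 mm above the table, on the tube's axis. The tube stands in an elastic liner and gives 1 mm per 3 N pressed on it, 5 mm at most, then springs back
- cap_3 (a joint): stiff hinge of white cap 3: 0 rad is shut (cap level, at its stop), larger is more open; starts at 0.5 to 0.95 and stays where it is left. Axis along the block's y, at its x = -1 mm, 55 mm high. The cap is a 21 mm disc, 4 mm thick, centred 12 mm from the hinge, with a thumb tab that ends 28 mm from the hinge toward the block's -x. Slippery plastic (friction 0.3); turns with 0.018 N m
- tab_3 (a point): top of the thumb tab of cap 3, 26.5 mm from the hinge; moves with the cap
- place_4 (a point): point fixed to the block: where the centre of the top face of cap 4 lies when that cap is shut (the positive control, fourth tube, nearest the square end; stays ajar); 58 mm above the table, on the tube's axis. The tube stands in an elastic liner and gives 1 mm per 3 N pressed on it, 5 mm at most, then springs back
- cap_4 (a joint): stiff hinge of white cap 4: 0 rad is shut (cap level, at its stop), larger is more open; starts at 0.5 to 0.95 and stays where it is left. Axis along the block's y, at its x = -1 mm, 55 mm high. The cap is a 21 mm disc, 4 mm thick, centred 12 mm from the hinge, with a thumb tab that ends 28 mm from the hinge toward the block's -x. Slippery plastic (friction 0.3); turns with 0.018 N m
- tab_4 (a point): top of the thumb tab of cap 4, 26.5 mm from the hinge; moves with the cap
- pcr_plate: white 96-well plate, 86x127x16 mm, lying on the table; origin under its centre; a bystander
- lab_timer: small white countdown timer lying on its back, 62x72x17 mm; origin under its centre; a bystander
- tip_box_red: pipette-tip box with a clear closed lid, 72x122x71 mm; origin under its centre; a bystander
- cool_block: gel cooling block holding a few small tubes, 66x98x59 mm; origin under its centre; a bystander
- tube_strip_0: strip of eight tiny tubes lying on its caps, 8x71x20 mm; origin under its centre; a bystander
- marker_black: marker pen lying beside the block, 17 mm thick, 135 mm long; origin under its centre; a bystander
- dropper: small dropper bottle standing beside the block, 34 mm across, 102 mm tall; origin under its centre; a bystander
- cycler_near: big beige thermal cycler, fixed, 0.51 x 0.33 m and 0.29 m tall, on the right of the table; keep the arm above or clear of it

How it is judged:
By the outcome, as a careful person would: the job done as asked, in the order asked, and still so for the second after the job is handed in, with the robot touching nothing.
It also fails if it takes over 45 s, if anything falls off the work surface, if the arm or the gripper's body presses on something with over 40 N, if the wrist force passes 120 N, or if a joint passes its speed limit or range.

## Robot

A 6-joint arm with a two-finger parallel gripper is mounted at the origin on a cart in front of the work surface, level with it; the furniture and walls round the work are solid. World frame = base frame: x ahead of the robot, y to its left, z up, the work surface at z = 0. Lengths are in m, angles in rad, forces in N, time in s.
With the tool pointing down it reaches from about 0.425 to 0.95 m from the base axis. Payload 3.5 kg.
Tool frame: the origin (TCP) lies on the centre line of the jaws, within the pads' length; the fingertips stand 17 mm ahead of it and the grasp point (between the pads) lies 2 mm behind it; z points along the fingers, y is the line along which they close (so a half turn about z gives the same grasp; the last joint's range is limited). The gripper opens to 85 mm and grips with 20 to 120 N. Pads are 22 mm wide; open, the fingers measure 114 mm over their backs; the gripper's body (76 mm by 85 mm) begins 54 mm behind the grasp point. The pads swing forward as they close: fully open they stand 13 mm farther back than shut.
Start: joints at [-1.415, 0.286, 1.577, -0, 1.279, -0.15], TCP at [0.203, -0.644, 0.248] pointing down, gripper open.
Joint ranges: [-2.77, 2.77], [-0.9, 2.22], [0.21, 2.48], [-1.53, 4.67], [0.24, 2.81], [-2.84, 2.84]. Speed limits (rad/s): [2.79, 2.79, 3.14, 3.14, 3.14, 3.14].

## Interface

Orientations are given as a unit quaternion [x, y, z, w].
In Python, from plant import ctrl gives the robot as it stands. The module is installed in compiled form; this text tells all that it offers.
- The arm moves only by the tool drive_tool, never from a script. Its argument "moves" is a list of rows, each a list of 3 entries, a list of its own where there are three numbers: the turn, a rotation vector about the tool's x, y, z in rad, then the shift along the tool's x, y, z in m, then the finger opening in m, from 0 to 0.0854. A call has 1 to 5 rows; each row shifts and turns the commanded pose from where the row before left it, along the tool's axes as they then stand; what a row does not reach is not made up. A row lasts 1/8 s, in which the tool goes at most 62.5 mm and 10.7 degrees, less where a joint would pass 70% of its speed; a pose out of reach is approached as far as the arm can. A call with a gripper value outside its range is refused whole. The fingers move at their own pace and stop on an object; "grip_force" is the grip in N (left out, the last holds). Time passes only in rows, so rows that do not move let the fingers close. It gives the time, the measured TCP pose, the force, the opening and the grip force at its end, in the units of the state.
- ctrl.get_state(): the state, without advancing time (a new reading comes with each control period).
- ctrl.read_camera(name): name is "side" or "top"; returns a dict with "image" (420x560x3 uint8, red, green, blue), "fx", "fy", "cx", "cy" (pixels), "dist" ([k1, k2, p1, p2, k3] as OpenCV has them; the pictures are not rectified), "R" (3x3) and "t" (3): a world point X has camera coordinates R X + t. Camera axes: x right, y down, z forward; pixel columns grow to the right and rows downward; lengths in m; the calibration is good to about 2 mm. A picture is of the moment at which its call begins. There is no depth.
- ctrl.sign_off(): hands the job in; it is judged then, once.
The state is a dict: "time": time; "qpos": joint angles; "dq": joint speeds; "joint_efforts": joint torques, N m; "eef_pos": TCP position; "tcp_rot": TCP orientation; "contact_force": force on the tool from outside, world axes, zero at the start; "wrist_torque": the same for the moment, N m; "opening": opening from 0.0 (shut) to 1.0 (fully open); "finger_force": force on a finger pad.
Only numpy, scipy, OpenCV 4.12 (cv2) and the standard library are available. Lean on these libraries where they do the work, as an engineer would, in place of code of your own. Each camera call takes 0.05 s, during which the arm holds its last target. There are 200 camera calls.

## Working session

There is one attempt and no reset: what is moved stays moved. The work goes in short steps, Python scripts to look and compute and a tool call to move; the robot and the scene stay as the last step left them, time stands still between calls to the robot, and variables do not carry over. Pictures are saved under pics/ and viewed, at most 10 in all, crops included, and the job is handed in when it is done.

Besides the shell and the picture viewer there is one more tool, called after "Call:" as name([rows], argument=value, ...), one row to a line, values as JSON. drive_tool: Moves the arm, as the interface text tells. Its arguments: {"type":"object","properties":{"moves":{"type":"array","items":{"type":"array"}},"grip_force":{"type":"number"}},"required":["moves"]}

```bash
mkdir -p pics
python3 - <<'E'
from plant import ctrl
import cv2,pickle
for n in("top","side"):
    c=ctrl.read_camera(n); pickle.dump(c,open(n+".pkl","wb")); cv2.imwrite(f"pics/{n}0.png",c["image"][:,:,::-1]); print(n,c["fx"],c["dist"],-c["R"].T@c["t"])
s=ctrl.get_state();print(s)
E
```

```text
top 422.7777215035756 [-0.10044043  0.          0.          0.          0.        ] [ 0.45141942 -0.02925829  1.21988699]
side 512.1839090395506 [-0.08913196  0.          0.          0.          0.        ] [-0.13571607  1.01840688  0.63335795]
{'time': 0.1, 'qpos': array([-1.41501769e+00,  2.87071049e-01,  1.57804586e+00,  1.04357534e-05,
        1.27863494e+00, -1.49979632e-01]), 'dq': array([-0.00010353, -0.00214236, -0.00450825, -0.00107897,  0.00032166,
        0.00034213]), 'joint_efforts': array([ 3.73986113e-04, -4.07297802e+01, -2.93700296e+01, -1.45749564e-04,
        3.42087973e-03, -9.00919872e-06]), 'eef_pos': array([ 0.20313994, -0.64310806,  0.24708124]), 'tcp_rot': array([ 9.88336382e-01,  1.52282732e-01,  1.86482641e-06, -1.07960751e-03]), 'contact_force': array([ 0.2791665 ,  0.84543228, -0.33737922]), 'wrist_torque': array([0.01574683, 0.02908693, 0.00874126]), 'finger_force': 0.0, 'opening': 1.0029493141018293}
```

View pics/top0.png

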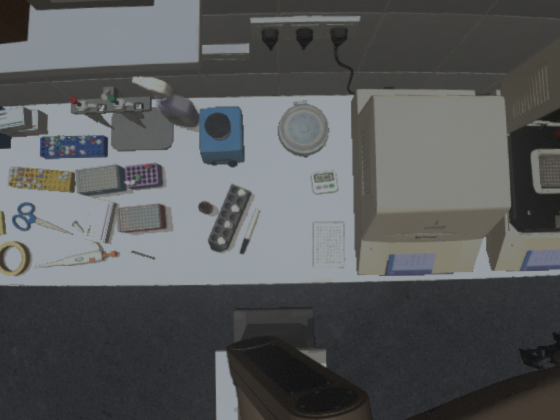

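View pics/side0.png

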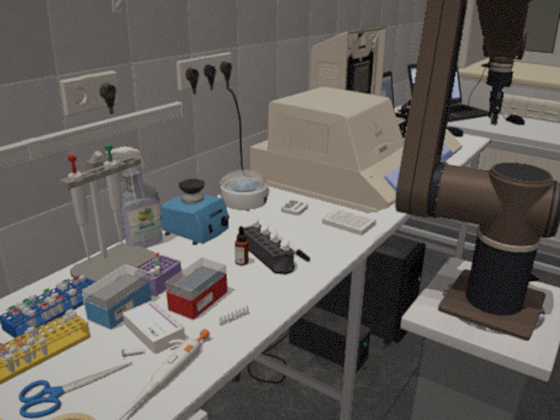

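The top view shows the block at about (230,218), the dropper at (206,208) and the marker at (250,230). In the side view the block is at about (268,247). I'll zoom in on both.

Run:
```python
import cv2,pickle,numpy as np
t=pickle.load(open("top.pkl","rb"))["image"][175:260,190:275,::-1]
s=pickle.load(open("side.pkl","rb"))["image"][210:285,225:320,::-1]
t=cv2.resize(t,None,fx=7,fy=7,interpolation=cv2.INTER_CUBIC);s=cv2.resize(s,None,fx=8,fy=8,interpolation=cv2.INTER_CUBIC)
cv2.imwrite("pics/t1.png",cv2.convertScaleAbs(t,alpha=1.6));cv2.imwrite("pics/s1.png",cv2.convertScaleAbs(s,alpha=1.6))
```

```text
(no output)
```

View pics/t1.png

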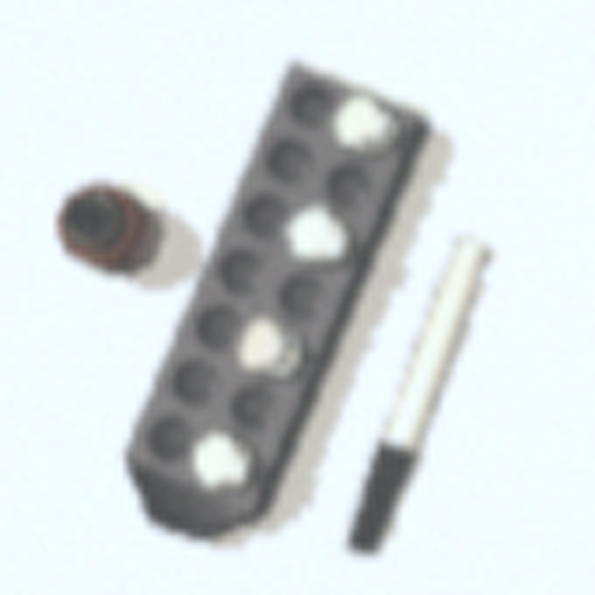

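View pics/s1.png

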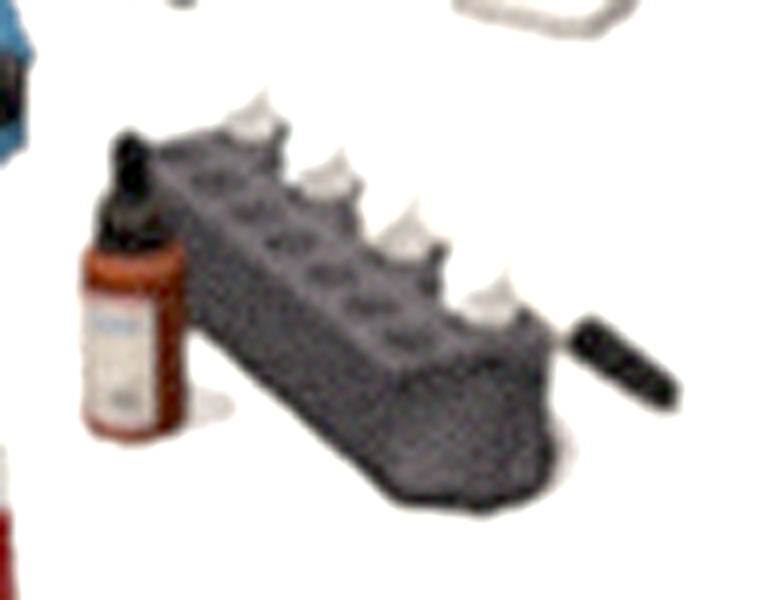

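The cut corners are at the lower end in the top view and the near right end in the side view. Tube 1 is at top crop (220,460) and tube 4 at (360,120). The empty wells are clear in both crops, so I'll fit the block pose to them.

```bash
cat > h.py <<'E'
import cv2,pickle,numpy as np
def ray(c,uv,z):
    K=np.array([[c["fx"],0,c["cx"]],[0,c["fy"],c["cy"]],[0,0,1]])
    n=cv2.undistortPoints(np.array(uv,float).reshape(-1,1,2),K,np.array(c["dist"])).reshape(-1,2)
    d=np.c_[n,np.ones(len(n))]@c["R"]; o=-c["R"].T@c["t"]
    return (o+d*((z-o[2])/d[:,2])[:,None])[:,:2]
def fit(B,W):
    b,w=B.mean(0),W.mean(0);p,q=(B-b).T,(W-w).T
    th=np.arctan2((p[0]*q[1]-p[1]*q[0]).sum(),(p*q).sum());R=np.array([[np.cos(th),-np.sin(th)],[np.sin(th),np.cos(th)]])
    o=w-R@b;return th,R,o,np.abs(B@R.T+o-W).max()
E
python3 - <<'E'
from h import *
from scipy.spatial.transform import Rotation as Ro
t,s=[pickle.load(open(n+".pkl","rb")) for n in("top","side")]
ut=np.array([(313,103),(289,158),(264,213),(240,268),(216,325),(193,380),(168,437),(350,182),(301,296),(250,405)])
Bt=np.array([(13,24*k) for k in range(-3,4)]+[(-13,-48),(-13,0),(-13,48)])/1e3
us=np.array([(213,180),(253,212),(291,241),(332,273),(372,303),(408,338)])
Bs=np.array([(13,24*k) for k in range(-2,4)])/1e3
Wt=ray(t,(ut+.5)/7-.5+[190,175],.045);Ws=ray(s,(us+.5)/8-.5+[225,210],.045)
for B,W in((Bt,Wt),(Bs,Ws),(np.r_[Bt,Bs],np.r_[Wt,Ws])):
    th,R,o,e=fit(B,W);print(th,o,e)
print("press",[(o+R@[-.015,y]).round(4) for y in(.072,.024,-.024,-.072)])
print("cycler base/top",ray(t,[(358,275),(480,272)],0.1),ray(t,[(358,92),(505,240),(360,240)],.29))
print("dropper",ray(t,[(205,207)],.1),"table edge",ray(t,[(200,285)],0))
print(Ro.from_quat([.98834,.15228,0,0]).as_matrix().round(3))
E
```

```text
1.1480211998070835 [0.53758394 0.1105728 ] 0.0008570049244305822
1.1643074008829783 [0.53515733 0.11044582] 0.001154750635481011
1.1568015386498023 [0.53665301 0.11049721] 0.002482017978802875
press [array([0.4647, 0.1257]), array([0.5086, 0.1064]), array([0.5526, 0.0871]), array([0.5965, 0.0678])]
cycler base/top [[ 0.36755477 -0.23678203]
 [ 0.36598156 -0.57025126]] [[ 0.79474158 -0.2162684 ]
 [ 0.45052565 -0.54126908]
 [ 0.4584134  -0.20821163]]
dropper [[0.55557905 0.16590993]] table edge [[0.33994615 0.19982262]]
[[ 0.954  0.301  0.   ]
 [ 0.301 -0.954  0.   ]
 [ 0.     0.    -1.   ]]
```

Call:
drive_tool([
  [[0,0,0],[0,0,-0.05],0.0],
  [[0,0,0],[0,0,-0.05],0.0],
  [[0,0,0],[0,0,-0.05],0.0],
  [[0,0,0],[0.034,-0.03,-0.02],0.0],
  [[0,0,0],[0.034,-0.03,0],0.0],
], grip_force=20)

```text
time: 0.72
eef_pos: [0.2504, -0.5658, 0.4208]
tcp_rot: [0.988, 0.152, 0.0, 0.002]
contact_force: [0.6, 0.0, 0.2]
opening: -0.001
finger_force: 0.0
```

Call:
drive_tool([
  [[0,0,0],[0.034,-0.03,0],0.0],
  [[0,0,0],[0.034,-0.03,0],0.0],
  [[0,0,0],[0.034,-0.03,0],0.0],
  [[0,0,0],[0.034,-0.03,0],0.0],
  [[0,0,0],[0.034,-0.03,0],0.0],
])

```text
time: 1.35
eef_pos: [0.3674, -0.3703, 0.4178]
tcp_rot: [0.988, 0.152, -0.0, -0.0]
contact_force: [0.7, -0.1, -0.4]
opening: 0.003
finger_force: 0.0
```

Call:
drive_tool([
  [[0,0,0],[0.034,-0.03,0],0.0],
  [[0,0,0],[0.034,-0.03,0],0.0],
  [[0,0,0],[0.034,-0.03,0],0.0],
  [[0,0,0],[0.017,-0.044,0],0.0],
  [[0,0,0],[0.017,-0.044,0],0.0],
])

```text
time: 1.98
eef_pos: [0.443, -0.1595, 0.4176]
tcp_rot: [0.988, 0.152, -0.0, -0.0]
contact_force: [0.2, -0.3, -0.5]
opening: -0.001
finger_force: 0.0
```

Call:
drive_tool([
  [[0,0,0],[0.017,-0.044,0],0.0],
  [[0,0,0],[0.017,-0.044,0],0.0],
  [[0,0,0],[0.017,-0.044,0],0.0],
  [[0,0,0],[0.017,-0.044,0],0.0],
  [[0,0,0],[0.017,-0.044,0],0.0],
])

```text
time: 2.6
eef_pos: [0.4575, 0.0759, 0.4179]
tcp_rot: [0.988, 0.152, -0.0, -0.0]
contact_force: [-0.1, 0.4, 0.1]
opening: 0.002
finger_force: 0.0
```

Call:
drive_tool([
  [[0,0,-0.17],[0,0,0],0.0],
  [[0,0,-0.17],[0,0,0],0.0],
  [[0,0,-0.17],[0,0,0],0.0],
  [[0,0,-0.17],[0,0,0],0.0],
  [[0,0,-0.17],[0,0,0],0.0],
])

```text
time: 3.22
eef_pos: [0.4577, 0.0744, 0.4177]
tcp_rot: [0.836, 0.549, -0.0, -0.0]
contact_force: [-0.1, 0.3, -0.2]
opening: 0.0
finger_force: 0.0
```

Call:
drive_tool([
  [[0,0,0],[0,0,0],0.0],
  [[0,0,0],[0,0,0],0.0],
])

```text
time: 3.48
eef_pos: [0.4578, 0.0743, 0.4181]
tcp_rot: [0.838, 0.545, -0.0, -0.0]
contact_force: [-0.2, 0.2, -0.1]
opening: 0.001
finger_force: 0.0
```

Call:
drive_tool([
  [[0,0,0],[0.025,-0.0073,0.05],0.0],
  [[0,0,0],[0.0248,-0.0072,0.05],0.0],
  [[0,0,0],[0,0,0.05],0.0],
  [[0,0,0],[0,0,0.06],0.0],
  [[0,0,0],[0,0,0.05],0.0],
])

```text
time: 4.1
eef_pos: [0.464, 0.1258, 0.1561]
tcp_rot: [0.838, 0.546, -0.0, -0.0]
contact_force: [0.3, 0.4, 0.5]
opening: 0.001
finger_force: 0.0
```

Call:
drive_tool([
  [[0,0,0],[0,0,0.04],0.0],
  [[0,0,0],[0,0,0],0.0],
  [[0,0,0],[0,0,0],0.0],
])

```text
time: 4.47
eef_pos: [0.4659, 0.1258, 0.12]
tcp_rot: [0.838, 0.546, 0.001, 0.001]
contact_force: [0.5, 0.4, 0.1]
opening: 0.001
finger_force: 0.0
```

Run:
```python
from plant import ctrl
import cv2,numpy as np
t=ctrl.read_camera("top")["image"][175:260,190:275,::-1]
s=ctrl.read_camera("side")["image"][195:280,225:320,::-1]
f=lambda a:cv2.convertScaleAbs(cv2.resize(a,(390,390*a.shape[0]//a.shape[1]),interpolation=cv2.INTER_CUBIC),alpha=1.3)
a,b=f(t),f(s);h=min(len(a),len(b));cv2.imwrite("pics/c2.png",np.hstack([a[:h],b[:h]]));print(ctrl.get_state()["eef_pos"])
```

```text
[0.4665451  0.1258522  0.12090381]
```

View pics/c2.png

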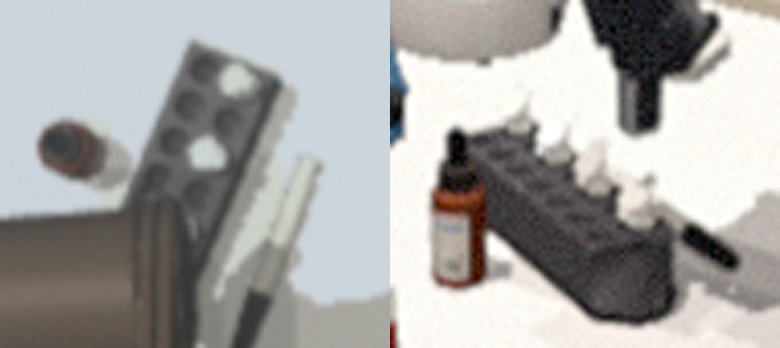

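Call:
drive_tool([
  [[0,0,0],[0,0,0.008],0.0],
  [[0,0,0],[0,0,0.008],0.0],
  [[0,0,0],[0,0,0.006],0.0],
  [[0,0,0],[0,0,0.006],0.0],
  [[0,0,0],[0,0,0],0.0],
])

```text
time: 5.2
eef_pos: [0.4644, 0.1257, 0.0897]
tcp_rot: [0.838, 0.546, -0.001, -0.0]
contact_force: [0.6, -0.4, -0.4]
opening: 0.003
finger_force: 0.0
```

Call:
drive_tool([
  [[0,0,0],[0,0,0.005],0.0],
  [[0,0,0],[0,0,0.005],0.0],
  [[0,0,0],[0,0,0.004],0.0],
  [[0,0,0],[0,0,0],0.0],
])

```text
time: 5.7
eef_pos: [0.4645, 0.1257, 0.0759]
tcp_rot: [0.838, 0.546, -0.0, -0.0]
contact_force: [-0.6, 0.1, -0.2]
opening: 0.001
finger_force: 0.0
```

Call:
drive_tool([
  [[0,0,0],[0,0,0.001],0.0],
  [[0,0,0],[0,0,0.001],0.0],
  [[0,0,0],[0,0,0],0.0],
])

```text
time: 6.08
eef_pos: [0.4647, 0.1257, 0.0744]
tcp_rot: [0.838, 0.546, -0.0, -0.0]
contact_force: [-0.5, 0.6, 1.6]
opening: -0.005
finger_force: 0.9
```

Call:
drive_tool([
  [[0,0,0],[0,0,0.001],0.0],
  [[0,0,0],[0,0,0.001],0.0],
  [[0,0,0],[0,0,0],0.0],
])

```text
time: 6.45
eef_pos: [0.4649, 0.1258, 0.0729]
tcp_rot: [0.838, 0.546, -0.0, -0.0]
contact_force: [-2.3, -0.3, 5.9]
opening: 0.003
finger_force: 3.0
```

Call:
drive_tool([
  [[0,0,0],[0,0,-0.005],0.0],
  [[0,0,0],[0,0,-0.02],0.0],
  [[0,0,0],[0,0,-0.02],0.0],
  [[0,0,0],[0,0.024,0],0.0],
  [[0,0,0],[0,0.024,0],0.0],
])

```text
time: 7.08
eef_pos: [0.5092, 0.1063, 0.1176]
tcp_rot: [0.838, 0.546, 0.001, 0.0]
contact_force: [-0.2, 1.1, 0.2]
opening: -0.003
finger_force: 0.0
```

Run:
```python
from plant import ctrl
import cv2
s=ctrl.read_camera("side")["image"][205:280,225:320,::-1]
cv2.imwrite("pics/s3.png",cv2.convertScaleAbs(cv2.resize(s,None,fx=8,fy=8,interpolation=cv2.INTER_CUBIC),alpha=1.0));print(ctrl.get_state()["eef_pos"])
```

```text
[0.51195922 0.10506855 0.11807258]
```

View pics/s3.png

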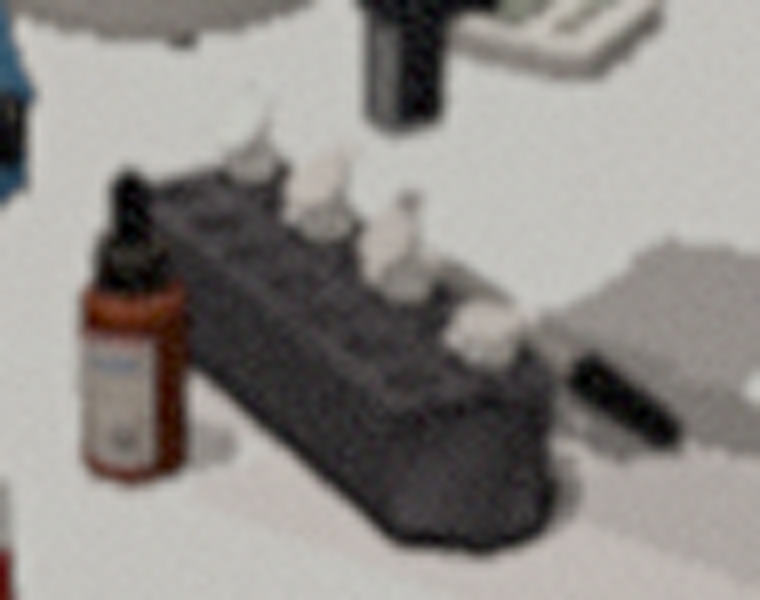

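Cap 1 at (485,335) now lies flat, and caps 2 to 4 are still ajar. The fingertips are above cap 2.

Call:
drive_tool([
  [[0,0,0],[0,0,0.01],0.0],
  [[0,0,0],[0,0,0.01],0.0],
  [[0,0,0],[0,0,0.008],0.0],
  [[0,0,0],[0,0,0.006],0.0],
  [[0,0,0],[0,0,0.005],0.0],
])

```text
time: 7.75
eef_pos: [0.5084, 0.1065, 0.0778]
tcp_rot: [0.838, 0.546, -0.0, -0.0]
contact_force: [-0.6, -0.5, 2.1]
opening: 0.001
finger_force: 0.6
```

Call:
drive_tool([
  [[0,0,0],[0,0,0.003],0.0],
  [[0,0,0],[0,0,0.002],0.0],
  [[0,0,0],[0,0,0.001],0.0],
  [[0,0,0],[0,0,0],0.0],
])

```text
time: 8.25
eef_pos: [0.5087, 0.1064, 0.073]
tcp_rot: [0.838, 0.546, -0.0, -0.0]
contact_force: [-2.7, 0.4, 6.5]
opening: -0.0
finger_force: 2.9
```

Cap 2 took 6.5 N at the same depth as cap 1. Next is cap 3.

Call:
drive_tool([
  [[0,0,0],[0,0,-0.005],0.0],
  [[0,0,0],[0,0,-0.02],0.0],
  [[0,0,0],[0,0,-0.02],0.0],
  [[0,0,0],[0,0.024,0],0.0],
  [[0,0,0],[0,0.024,0],0.0],
])

```text
time: 8.88
eef_pos: [0.5533, 0.087, 0.1178]
tcp_rot: [0.838, 0.546, 0.001, 0.0]
contact_force: [-0.5, 0.4, 1.2]
opening: -0.004
finger_force: 0.0
```

Call:
drive_tool([
  [[0,0,0],[0,0,0],0.0],
  [[0,0,0],[0,0,0.01],0.0],
  [[0,0,0],[0,0,0.01],0.0],
  [[0,0,0],[0,0,0.008],0.0],
  [[0,0,0],[0,0,0.006],0.0],
])

```text
time: 9.5
eef_pos: [0.5521, 0.0872, 0.0826]
tcp_rot: [0.838, 0.546, -0.0, -0.0]
contact_force: [-0.5, -1.1, 1.4]
opening: 0.0
finger_force: 0.9
```

Call:
drive_tool([
  [[0,0,0],[0,0,0.005],0.0],
  [[0,0,0],[0,0,0.003],0.0],
  [[0,0,0],[0,0,0.002],0.0],
  [[0,0,0],[0,0,0.001],0.0],
  [[0,0,0],[0,0,0],0.0],
])

```text
time: 10.12
eef_pos: [0.5527, 0.087, 0.0731]
tcp_rot: [0.838, 0.546, -0.0, 0.0]
contact_force: [-2.7, -0.6, 5.3]
opening: 0.001
finger_force: 2.7
```

Retreat upward and away, then check.

Call:
drive_tool([
  [[0,0,0],[0,0,-0.005],0.0],
  [[0,0,0],[0,0,-0.03],0.0],
  [[0,0,0],[0,0,-0.05],0.0],
  [[0,0,0],[0,0,-0.06],0.0],
  [[0,0,0],[0,0,-0.06],0.0],
])

```text
time: 10.75
eef_pos: [0.5522, 0.0872, 0.2788]
tcp_rot: [0.838, 0.546, 0.0, -0.0]
contact_force: [-0.1, -0.2, 0.8]
opening: 0.002
finger_force: 0.0
```

Call:
drive_tool([
  [[0,0,0],[-0.03,-0.02,-0.04],0.0],
  [[0,0,0],[-0.05,0,-0.02],0.0],
  [[0,0,0],[-0.05,0,0],0.0],
  [[0,0,0],[-0.05,0,0],0.0],
  [[0,0,0],[0,0,0],0.0],
])

```text
time: 11.38
eef_pos: [0.4607, -0.0718, 0.3373]
tcp_rot: [0.839, 0.544, 0.0, 0.0]
contact_force: [0.7, 0.4, 0.1]
opening: -0.001
finger_force: 0.0
```

Run:
```python
from plant import ctrl
import cv2,numpy as np
t=ctrl.read_camera("top")["image"][175:260,190:275,::-1]
s=ctrl.read_camera("side")["image"][205:280,225:320,::-1]
f=lambda a:cv2.convertScaleAbs(cv2.resize(a,(400,400*a.shape[0]//a.shape[1]),interpolation=cv2.INTER_CUBIC),alpha=1.0)
a,b=f(t),f(s);h=min(len(a),len(b));cv2.imwrite("pics/c4.png",np.hstack([a[:h],b[:h]]));st=ctrl.get_state();print(st["eef_pos"],st["contact_force"])
```

```text
[ 0.46158684 -0.06976458  0.3372239 ] [-0.41344455  0.16677373  0.48204121]
```

View pics/c4.png

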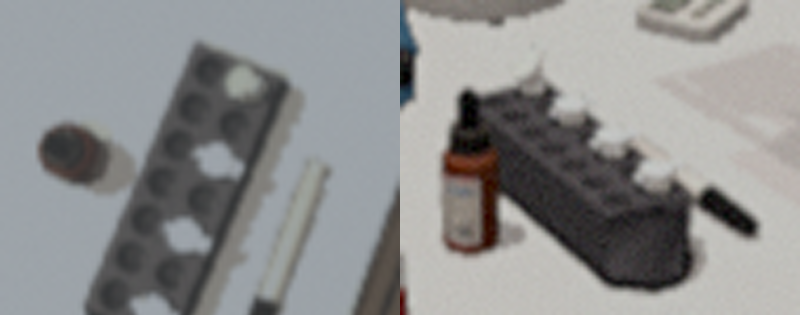

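Caps 1 to 3 are flat, at side crop (657,182), (613,147) and (570,113). Cap 4 is still ajar at (537,75), and the block, marker and dropper haven't moved.

```bash
python3 -c "
from plant import ctrl
print(ctrl.sign_off())"
```

```text
the job is handed in; nothing more can be done
None
```

Caps 1, 2 and 3 were pressed shut in that order with about 5–6.5 N each, cap 4 was left ajar, the last pictures show the block, marker and dropper unmoved, and the job was handed in at about 11.5 s.

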